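Pin the packing plates of a hand rest to its slotted rail

TASK

Three packing plates lie loosely stacked and out of line between the cheeks of the painter's hand-rest rail: line up their holes, take the steel pin from its wooden stand and pass it through all three. A nut is clamped out of sight somewhere along the slot under the plates, so feel for its hole with the pin, with a light touch and never forcing it, and then push the pin fully home, its collar down on the top plate, and let go. Leave the three paint jars where they stand.

Things in the scene. Friction and masses are not known exactly. Their poses are not given: they have to be found in the camera images.
- rail: Fixed aluminium rail, 144 (x, along its slot) x 80 x 30 mm high; origin at the centre of its underside. Its flat deck (top at z = 30, 8 mm thick) carries the plates. Two cheeks, 30 mm long (x), reach up to z = 57.5 at y = +-25 to +-31; the plates have 0.8 mm play in y and slide freely along x. Forcing is: the pin pressed on rail or nut with over 30 N, or on a plate with over 40 N.
- plate_low: Loose plywood packing plate, 66 (x, along the slot) x 48 x 10 mm, 60 g, with a vertical 14 mm hole through its centre; origin at the centre of its underside. Lowest of the stack, on the rail's deck. The plates start up to 5 mm off the slot's middle, out of line along x.
- plate_mid: The same kind of plate, the middle one of the stack.
- plate_top: The same kind of plate, the top one of the stack; its upper face is 60 mm above the rail's underside.
- stand: Fixed wooden block, 60 x 60 x 52 mm, with a vertical 14 mm hole in which the pin stands; origin at the centre of its underside.
- pin: Loose steel pin, about 60 g, upright in the stand, collar on its top. Origin at its lower tip, z up the pin. Shank 12 mm thick, 50 mm long, the lowest 1.5 mm tapering to 10.4 mm; collar 26 mm wide, z = 50 to 54; square grip 18 x 18 mm, faces square to x and y, z = 54 to 82. Tip above the rail's underside: 10 mm when home, 21.5 mm when on the nut beside its hole.
- jar_green: Loose paint jar, green with a white lid, 40 mm wide, 54 mm high, a bystander; origin at the centre of its underside.
- jar_brown: Loose paint jar, brown with a cream lid, 39 mm wide, 55 mm high, a bystander; origin likewise.
- jar_black: Loose paint jar, black with a cream lid, 38 mm wide, 54 mm high, a bystander; origin likewise.
- rail_slot (a point): Middle of the rail's slot (48 mm along x, 19 mm wide, under the plates), 21.5 mm above the rail's underside, level with the top of the nut, a flat bar clamped fast under the slot. The nut's vertical hole (14 mm wide, 18 mm deep, 0.5 mm chamfer) is on the slot's centre line (y = 0), anywhere from x = -16 to +16 mm of this point, unseen and not measured: feel for it with the pin.
Not all that is in view belongs to the job. What is shaped like the plate_top but black, green or pink is not meant.

How it is judged (in metres and radians):
On the way:
1. the pin stands through all three plates, its tip in the rail's slot (z of pin in the frame of rail between 0.005 and 0.027 m and horizontal distance between pin and plate_low below 0.004 m and horizontal distance between pin and plate_mid below 0.004 m and horizontal distance between pin and plate_top below 0.004 m), for 0.1 s.
At the end, for the whole second after the job is handed in: The pin stands upright (within 0.08 rad) and at rest through all three flat-lying plates (each hole within 4 mm of the pin's tip) and in the hidden nut, its collar within 2.5 mm of the top plate's upper face; nothing is held (z of pin in the frame of rail between 0.005 and 0.0125 m and angle between pin's own z axis and vertical below 0.08 rad and horizontal distance between pin and plate_low below 0.004 m and horizontal distance between pin and plate_mid below 0.004 m and horizontal distance between pin and plate_top below 0.004 m and angle between each of plate_low, plate_mid, plate_top's own z axis and vertical below 0.05 rad and z of plate_top in the frame of rail above 0.047 m and linear speed of pin below 0.02 m/s); the robot touches nothing.
It fails at once if the pin is pressed on the rail or its nut with more than 30 N (contact force between pin and rail above 30 N).
It fails at once if the pin is pressed on the top plate with more than 40 N (contact force between pin and plate_top above 40 N).
It fails at once if the pin is pressed on the middle plate with more than 40 N (contact force between pin and plate_mid above 40 N).
It fails at once if the pin is pressed on the lowest plate with more than 40 N (contact force between pin and plate_low above 40 N).
It fails at once if a paint jar is moved by more than 30 mm (distance of any of jar_green, jar_brown, jar_black from where it was at the start of the episode above 0.03 m).
It also fails if it takes over 72 s, if anything falls off the work surface, if the arm or the gripper's body presses on something with over 40 N, if the wrist force passes 120 N, or if a joint passes its speed limit or range.

ROBOT

A 6-joint arm with a two-finger parallel gripper is mounted at the origin on a cart in front of the work surface, level with it; the furniture and walls round the work are solid. World frame = base frame: x ahead of the robot, y to its left, z up, the work surface at z = 0. Lengths are in mm, angles in rad, forces in N, time in s.
With the tool pointing down it reaches from about 400 to 925 mm from the base axis. Payload 12.5 kg.
Tool frame: the origin (TCP) lies midway between the tips of the shut fingers; the grasp point (between the pads) lies 19 mm behind it; z points along the fingers, y is the line along which they close (so a half turn about z gives the same grasp; the last joint's range is limited). The gripper opens to 95 mm and grips with 3 to 60 N. Pads are 20 mm wide; open, the fingers measure 119 mm over their backs; the gripper's body (75 mm by 180 mm) begins 59 mm behind the grasp point.
Start: joints at [-1.317, 0.491, 1.559, -0, 1.092, -0.106], TCP at [220.078, -584.989, 214.661] pointing down, gripper open.
Joint ranges: [-3.1, 3.1], [-0.84, 2.19], [0.05, 2.79], [-1.13, 4.28], [0.06, 2.93], [-2.69, 2.69]. Speed limits (rad/s): [2.22, 2.22, 2.79, 3.14, 3.14, 3.14].

INTERFACE

Orientations are given as [roll, pitch, yaw] about the fixed x, y, z axes, in that order (R = Rz(yaw) Ry(pitch) Rx(roll)).
In Python, from cell import readout, eyes, env gives the robot as it stands.
- The arm moves only by the tool move_arm, never from a script. Its argument "plan" is a list of rows, each a list of 3 entries, a list of its own where there are three numbers: the turn, a rotation vector about the tool's x, y, z in degrees, then the shift along the tool's x, y, z in m, then the gripper command: -1 is shut, 1 is fully open, values between are in proportion. In form: [[[ax, ay, az], [x, y, z], jaw], ...]. A call has 1 to 5 rows; each row is the pose to reach, as a shift and turn from the pose commanded when the call began, along the tool's axes at that moment; what a row does not reach only later rows make up. A row lasts 1/8 s, in which the tool goes at most 62.5 mm and 10.7 degrees, less where a joint would pass 70% of its speed; a pose out of reach is approached as far as the arm can. A call with a gripper value outside its range is refused whole. The fingers move at their own pace and stop on an object; the grip force is fixed at half the most. Time passes only in rows, so rows that repeat a pose let the fingers close. It gives the time, the measured TCP pose, the force, the opening and the grip force at its end, in the units of the state.
- readout.state(): the state, without advancing time (a new reading comes with each control period).
- eyes.read_camera(name): name is "side" or "top"; returns a dict with "img" (400x640x3 uint8, red, green, blue), "K" (3x3 intrinsics, pixels), "extrinsics" (4x4, takes a point from camera to world coordinates). Camera axes: x right, y up, looking along -z (the intrinsics and any distortion apply to the point x, -y, -z); pixel columns grow to the right and rows downward; lengths in mm; the calibration is good to about 2 mm. A picture is of the moment at which its call begins. There is no depth.
- env.job_done(): hands the job in; it is judged then, once.
Trained networks look in a picture, given as the dict that the camera call returned (one of the last four; its "shot" number tells which), for a name from the list of things; names that differ only in an ending like _2 or _b are one class to them, and where a whole thing is asked for, a point or a joint stands for the part that bears it (a point fixed in the world has none). Each returns a list of dicts, best first, with "score" (0 to 1); they miss things now and then, are a little off and sometimes report something else, mostly with a low value. They report only what shows in the picture. A call takes as long as a camera call. They do not tell look-alikes from the thing itself.
- eyes.cut_out(picture, name): "mask" (400x640 bool, what is visible of it) and "uv" ([column, row] in pixels, amid what is visible of it).
The state is a dict: "t": time; "joints": joint angles; "qvel": joint speeds; "tau": joint torques, N m; "eef_pos": TCP position; "tcp_rot": TCP orientation; "ft_force": force on the tool from outside, world axes, zero at the start; "moment": the same for the moment, N m; "opening": opening from 0.0 (shut) to 1.0 (fully open); "grip_force": force on a finger pad.
Only numpy, scipy, OpenCV 4.12 (cv2) and the standard library are available. Lean on these libraries where they do the work, as an engineer would, in place of code of your own. Each camera call takes 0.05 s, during which the arm holds its last target. There are 200 camera calls.

## Working session

There is one attempt and no reset: what is moved stays moved. The work goes in short steps, Python scripts to look and compute and a tool call to move; the robot and the scene stay as the last step left them, time stands still between calls to the robot, and variables do not carry over. Pictures are saved under pics/ and viewed, at most 10 in all, crops included, and the job is handed in when it is done.

Besides the shell and the picture viewer there is one more tool, called after ">>>" in YAML: its name, and indented under it one key for each argument. move_arm: Moves the arm, as the interface text tells. Its arguments: {"type":"object","properties":{"plan":{"type":"array","items":{"type":"array"}}},"required":["plan"]}

```bash
ls; mkdir -p pics; python3 - <<'E'
from cell import readout, eyes, env
import cv2,numpy as np
print(readout.state())
for n in ["top","side"]:
    p=eyes.read_camera(n); cv2.imwrite(f"pics/{n}0.png",p["img"][:,:,::-1])
    print(n,p["K"].tolist(),np.round(p["extrinsics"],4).tolist(),[k for k in p])
    for o in ["rail","plate_top","plate_mid","plate_low","stand","pin","jar_green"]:
        for d in eyes.cut_out(p,o)[:3]: print(o,d["score"],d["uv"],d["mask"].sum())
E
```

```text
pics
{'t': 0.0, 'joints': array([-1.31657479e+00,  4.91559311e-01,  1.55943464e+00,  3.21511821e-06,
        1.09172206e+00, -1.05582415e-01]), 'qvel': array([-4.46950862e-04,  9.47831720e-04, -9.72047379e-05,  1.20417551e-04,
        4.25916906e-04, -1.14748019e-03]), 'tau': array([ 1.93759042e-03, -6.12629771e+01, -2.58172345e+01,  6.92745228e-02,
        4.82738181e-02, -8.93820561e-05]), 'eef_pos': array([ 220.02765573, -584.73043365,  214.06700889]), 'tcp_rot': array([-3.14047585e+00, -1.21222166e-04,  3.59802402e-01]), 'ft_force': array([ 0.2517332 ,  0.76486579, -0.30864214]), 'moment': array([ 0.0301374 ,  0.03026885, -0.02725568]), 'grip_force': 0.0, 'opening': 1.000440142188742}
top [[381.7622718270073, 0.0, 320.4502140003793], [0.0, 381.7622718270073, 197.22842627750612], [0.0, 0.0, 1.0]] [[-0.0428, 0.9777, -0.2057, 351.0973], [-0.9991, -0.0422, 0.0074, 308.8207], [-0.0014, 0.2059, 0.9786, 960.2351], [0.0, 0.0, 0.0, 1.0]] ['img', 'K', 'extrinsics', 'shot']
rail 0.56 [383.6, 165.9] 1404
plate_top 0.96 [298.4, 256.7] 460
plate_top 0.96 [235.3, 268.0] 532
plate_top 0.84 [230.5, 207.7] 491
stand 0.63 [286.7, 218.4] 627
stand 0.58 [318.5, 145.9] 266
pin 0.42 [281.7, 209.7] 82
jar_green 0.53 [345.2, 264.9] 226
side [[406.986118224705, 0.0, 318.48350148882724], [0.0, 406.986118224705, 200.9129006589669], [0.0, 0.0, 1.0]] [[-0.9573, 0.1783, -0.2275, 329.6063], [-0.2888, -0.6228, 0.7272, 1000.5446], [-0.012, 0.7618, 0.6477, 671.0431], [0.0, 0.0, 0.0, 1.0]] ['img', 'K', 'extrinsics', 'shot']
rail 0.89 [299.7, 168.3] 1114
plate_top 0.94 [298.5, 285.4] 746
plate_top 0.86 [301.0, 152.6] 262
plate_top 0.78 [376.8, 244.1] 560
plate_mid 0.49 [288.7, 161.6] 20
plate_mid 0.41 [297.7, 167.3] 1110
plate_low 0.52 [288.2, 162.9] 22
stand 0.95 [324.4, 239.2] 861
pin 0.6 [325.3, 225.2] 150
pin 0.37 [300.3, 166.9] 1085
jar_green 0.75 [391.8, 208.3] 416
jar_green 0.73 [355.5, 199.5] 345
```

```bash
python3 - <<'E'
import cv2
a=cv2.imread("pics/top0.png")[110:310,190:450];b=cv2.imread("pics/side0.png")[110:310,210:470]
cv2.imwrite("pics/both.png",cv2.resize(cv2.vconcat([a,b])[:, :],None,fx=1.5,fy=1.5))
cv2.imwrite("pics/a.png",cv2.resize(a,None,fx=3,fy=3)); cv2.imwrite("pics/b.png",cv2.resize(b,None,fx=3,fy=3))
E
```

```text
(no output)
```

View pics/a.png

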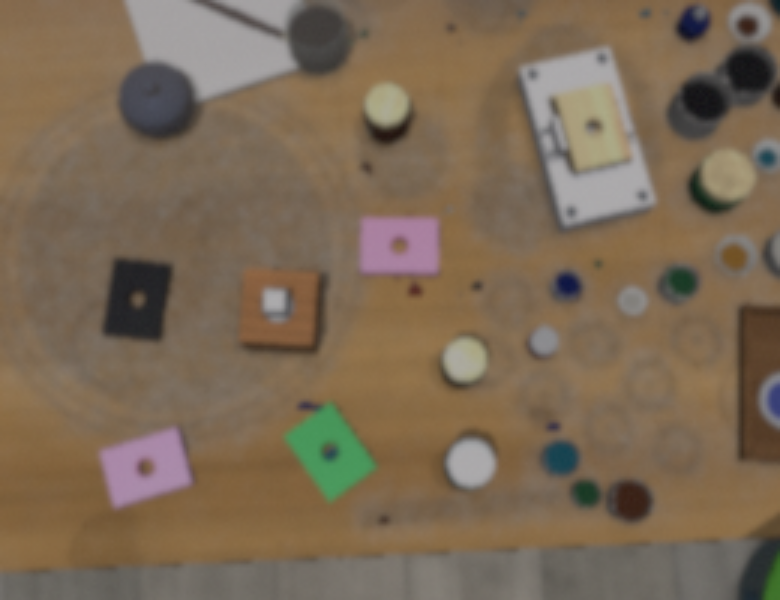

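View pics/b.png

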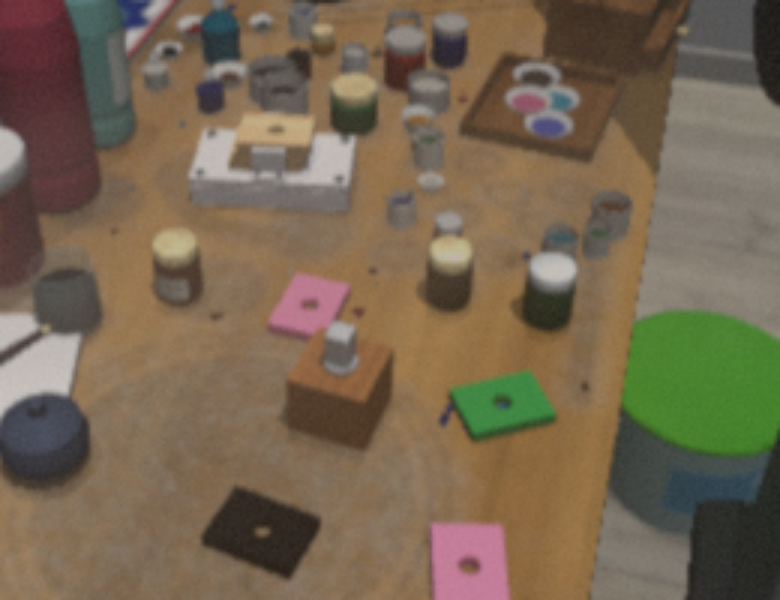

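The top view shows the pin's grip at about (282,210) px, in the stand, and the plate hole at about (388,152), with the rail tilted. The loose pink, green and black plates are decoys. Next I'll fit the poses from both views.

```bash
cat > h.py <<'E'
import numpy as np, cv2
from scipy.optimize import least_squares
from scipy.spatial.transform import Rotation as R
from cell import readout, eyes, env
def proj(p,P):
    E=np.linalg.inv(p["extrinsics"]); c=np.atleast_2d(P)@E[:3,:3].T+E[:3,3]
    return np.c_[p["K"][0,2]+p["K"][0,0]*c[:,0]/-c[:,2], p["K"][1,2]-p["K"][1,1]*c[:,1]/-c[:,2]]
def onz(p,uv,z):
    K,E=p["K"],p["extrinsics"]; uv=np.atleast_2d(np.array(uv,float))
    d=np.c_[(uv[:,0]-K[0,2])/K[0,0],-(uv[:,1]-K[1,2])/K[1,1],-np.ones(len(uv))]@E[:3,:3].T
    return E[:3,3]+d*((z-E[2,3])/d[:,2])[:,None]
def tool_move(pos,rpy=None,st=None):
    "shift (m) and turn (deg) in tool axes from state to world pose"
    st=st or readout.state(); T=R.from_euler('xyz',st["tcp_rot"])
    s=T.inv().apply(np.array(pos)-st["eef_pos"])/1000
    r=(T.inv()*R.from_euler('xyz',rpy)).as_rotvec(degrees=True) if rpy is not None else None
    return s.round(4),None if r is None else r.round(2)
E
python3 - <<'E'
from h import *
t=eyes.read_camera("top"); s=eyes.read_camera("side")
ct=lambda L:np.array(L)/3+[190,110]
cs=lambda L:np.array(L)/3+[210,110]
print("pin top z82",onz(t,ct([275,302]),84-2), onz(s,cs([341,329]),82))
print("stand corners",onz(t,ct([[246,269],[321,268],[317,345],[241,345]]),52).round(1).tolist())
print("stand corners side",onz(s,cs([[288,380],[364,403],[393,348],[322,330]]),52).round(1).tolist())
print("rail corn",onz(t,ct([[519,66],[610,47],[655,205],[562,227]]),30).round(1).tolist())
print("rail holes",onz(t,ct([[533,75],[602,59],[642,196],[572,212]]),30).round(1).tolist())
print("rail side",onz(s,cs([[203,128],[357,136],[352,187],[192,182]]),30).round(1).tolist())
print("plate top",onz(t,ct([[556,97],[613,85],[631,162],[573,173],[594,126]]),60).round(1).tolist())
print("plate top side",onz(s,cs([[241,114],[314,117],[311,141],[234,137],[276,129]]),60).round(1).tolist())
for p,n in((t,"rail"),(s,"rail"),(t,"stand"),(s,"stand"),(t,"pin"),(s,"pin"),(t,"plate_top"),(s,"plate_top")):
    for d in eyes.cut_out(p,n)[:4]:
        c,_=cv2.findContours(d["mask"].astype('uint8'),0,1); c=max(c,key=cv2.contourArea)
        print(n,d["score"],onz(p,d["uv"],{"rail":30,"stand":52,"pin":75,"plate_top":60}[n]).round(1),cv2.minAreaRect(c))
E
```

```text
pin top z82 [[507.633438   393.95155087  82.        ]] [[508.22033797 394.95046662  82.        ]]
stand corners [[541.1, 419.7, 52.0], [539.3, 359.0, 52.0], [476.7, 364.1, 52.0], [479.3, 424.7, 52.0]]
stand corners side [[538.7, 425.4, 52.0], [480.9, 432.0, 52.0], [475.2, 373.1, 52.0], [530.6, 369.0, 52.0]]
rail corn [[713.9, 184.6, 30.0], [727.9, 104.9, 30.0], [585.7, 78.8, 30.0], [570.1, 158.1, 30.0]]
rail holes [[705.2, 173.1, 30.0], [717.2, 112.7, 30.0], [593.9, 89.0, 30.0], [582.6, 148.8, 30.0]]
rail side [[726.8, 110.7, 30.0], [583.4, 84.2, 30.0], [566.0, 162.5, 30.0], [705.0, 194.2, 30.0]]
plate top [[673.7, 159.8, 60.0], [682.1, 111.8, 60.0], [615.2, 102.6, 60.0], [607.9, 150.7, 60.0], [647.3, 130.3, 60.0]]
plate top side [[683.1, 121.4, 60.0], [617.4, 108.1, 60.0], [608.5, 145.7, 60.0], [676.4, 158.3, 60.0], [644.4, 136.0, 60.0]]
rail 0.97 [[638.1 152.2  30. ]] ((384.5188903808594, 156.0660400390625), (56.72990798950195, 32.82917022705078), 74.05460357666016)
rail 0.89 [[637.1 162.3  30. ]] ((300.468994140625, 166.08482360839844), (54.80620193481445, 25.33251953125), 1.63657
[... 736 characters left out ...]
089844, 209.87744140625), (21.395751953125, 27.94547462463379), 3.5763344764709473)
plate_top 0.66 [[382.8 500.   60. ]] ((238.40565490722656, 265.6697998046875), (20.74144172668457, 28.43363380432129), 74.05460357666016)
plate_top 0.89 [[505.8 560.3  60. ]] ((297.0000305175781, 286.0), (33.98823165893555, 25.043960571289062), 26.56505012512207)
plate_top 0.64 [[387.2 552.7  60. ]] ((366.0, 299.5), (31.0, 26.0), 90.0)
plate_top 0.61 [[541.3 358.2  60. ]] ((313.0146789550781, 211.80882263183594), (19.722335815429688, 26.410781860351562), 30.963756561279297)
plate_top 0.58 [[390.7 416.7  60. ]] ((376.9422912597656, 244.7115478515625), (19.807729721069336, 32.94751739501953), 78.69007110595703)
```

```bash
python3 - <<'E'
from h import *
a=cv2.imread("pics/top0.png");b=cv2.imread("pics/side0.png")
c=cv2.vconcat([a,b]); cv2.imwrite("pics/full.png",cv2.resize(c,None,fx=.74,fy=.74))
t=eyes.read_camera("top");s=eyes.read_camera("side")
print("yaw rail grasps; bottle base",onz(s,[[231,178]],0).round(0))
for n in ("jar_green","jar_brown","jar_black"):
  for d in eyes.cut_out(t,n)[:2]: print(n,d["score"],onz(t,d["uv"],50).round(0))
print(tool_move([648,132,214],[np.pi,0,np.deg2rad(10.6)]))
print(tool_move([648,132,214],[np.pi,0,np.deg2rad(100.6)]))
E
```

```text
yaw rail grasps; bottle base [[824. 220.   0.]]
jar_green 0.65 [[375. 243.  50.]]
jar_green 0.5 [[612. 150.  50.]]
jar_brown 0.63 [[668. 306.  50.]]
jar_black 0.73 [[454. 247.  50.]]
(array([ 6.529e-01, -5.204e-01,  6.000e-04]), array([ 1.000e-02, -0.000e+00,  1.002e+01]))
(array([ 6.529e-01, -5.204e-01,  6.000e-04]), array([ 1.000e-02,  0.000e+00, -7.998e+01]))
```

View pics/full.png

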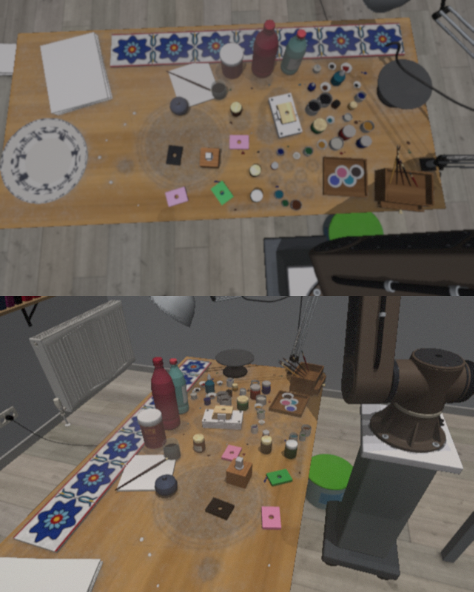

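The overview shows a brush box at about (545,257) px in the top view and a lamp at its right edge, both near the sweep to the rail. I'll check those regions in close-up before moving.

```bash
python3 - <<'E'
from h import *
a=cv2.imread("pics/top0.png")[0:380,440:640];b=cv2.imread("pics/side0.png")[0:200,250:640]
cv2.imwrite("pics/c.png",cv2.hconcat([cv2.resize(a,(316,600)),cv2.resize(b,None,fx=1.2,fy=3)[:600]]))
E
```

```text
(no output)
```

View pics/c.png

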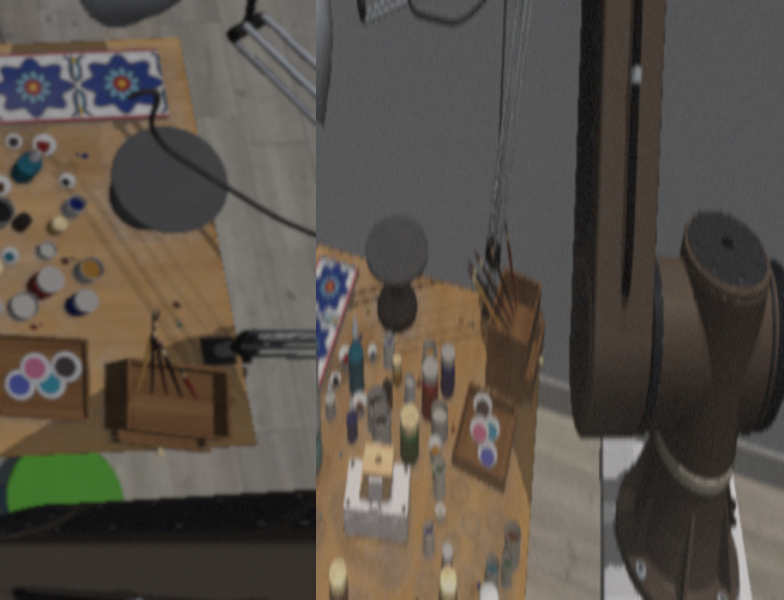

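```bash
python3 - <<'E'
from h import *
t=eyes.read_camera("top");s=eyes.read_camera("side")
T=lambda x,y:(x/1.58+440,y/1.5789)
S=lambda x,y:((x-316)/1.2+250,y/3)
def tri(a,b):
    f=lambda P:np.r_[(proj(t,P)-a).ravel(),(proj(s,P)-b).ravel()]
    r=least_squares(f,[500,-200,100]); return r.x.round(0),r.cost.round(1)
print("disc",tri(T(170,180),S(397,248)))
print("disc edge", [onz(t,[T(112,180),T(228,185)],z).round(0).tolist() for z in (0,200,400)])
print("lamp clamp",tri(T(240,348),S(493,250)), onz(t,T(225,350),0).round(0),onz(t,T(240,348),0).round(0))
print("brush tip",tri(T(155,315),S(478,255)),tri(T(190,385),S(508,237)))
print("box corners z0",onz(t,[T(107,362),T(228,370),T(226,435),T(107,432)],60).round(0).tolist())
# pole: points along it, in side, right end of the pole in top
print("pole dir", [onz(t,T(315,y),z).round(0).tolist() for y in (338,352) for z in (100,200,300)])
print("pole side",[onz(s,S(x,y),z).round(0).tolist() for x,y in((497,200),(525,5)) for z in (100,200,300,500)])
E
```

```text
disc (array([ 724., -271.,   74.]), np.float64(0.0))
disc edge [[[760.0, -220.0, -0.0], [742.0, -416.0, -0.0]], [[675.0, -110.0, 200.0], [661.0, -265.0, 200.0]], [[589.0, 0.0, 400.0], [579.0, -114.0, 400.0]]]
lamp clamp (array([ 455., -327.,   78.]), np.float64(0.4)) [[ 461. -359.    0.]] [[ 463. -383.    0.]]
brush tip (array([ 492., -174.,  138.]), np.float64(11.8)) (array([ 402., -197.,  154.]), np.float64(4.7))
box corners z0 [[444.0, -137.0, 60.0], [424.0, -316.0, 60.0], [330.0, -296.0, 60.0], [342.0, -123.0, 60.0]]
pole dir [[[461.0, -422.0, 100.0]], [[449.0, -337.0, 200.0]], [[436.0, -252.0, 300.0]], [[441.0, -418.0, 100.0]], [[431.0, -333.0, 200.0]], [[420.0, -249.0, 300.0]]]
pole side [[[462.0, -418.0, 100.0]], [[439.0, -170.0, 200.0]], [[416.0, 79.0, 300.0]], [[369.0, 576.0, 500.0]], [[466.0, -1275.0, 100.0]], [[442.0, -876.0, 200.0]], [[418.0, -478.0, 300.0]], [[370.0, 319.0, 500.0]]]
```

```bash
cat >> h.py <<'E'
import json
def rel(c,w):
    "row (turn deg, shift m) from commanded pose c=(x,y,z,yawdeg) to w"
    a=np.deg2rad(c[3]); d=np.array(w[:3])-c[:3]
    sx=d[0]*np.cos(a)+d[1]*np.sin(a); sy=d[0]*np.sin(a)-d[1]*np.cos(a)
    return [[0,0,round(c[3]-w[3],1)],[round(sx/1000,4),round(sy/1000,4),round(-d[2]/1000,4)]]
def plan(c,ways,jaw,pol=False,dt=9.5,dl=58):
    "split legs in rows; print calls of up to 5 rows; pol: interpolate about the base axis"
    c=np.array(c,float); rows=[]; cur=c.copy()
    for w in ways:
        w=np.array(w,float); f=lambda p:np.array([np.hypot(p[0],p[1]),np.degrees(np.arctan2(p[1],p[0])),p[2],p[3]])
        g=lambda q:np.array([q[0]*np.cos(np.deg2rad(q[1])),q[0]*np.sin(np.deg2rad(q[1])),q[2],q[3]])
        L=np.linalg.norm((w-cur)[:3]); 
        if pol: L=np.hypot(L,0)*1.1
        n=int(np.ceil(max(L/dl,abs(w[3]-cur[3])/dt,1)))
        for k in range(1,n+1):
            rows.append(g(f(cur)+(f(w)-f(cur))*k/n) if pol else cur+(w-cur)*k/n)
        cur=w
    for i in range(0,len(rows),5):
        ch=rows[i:i+5]; print(json.dumps([rel(c,r)+[jaw] for r in ch])); c=ch[-1]
    print("end",np.round(c,2).tolist(),len(rows),"rows")
E
python3 - <<'E'
from h import *
t=eyes.read_camera("top")
print("bigjar",onz(t,np.array([[725,177]])/3+[190,110],57))
plan([220.08,-584.99,214.66,20.6],[[142,-380,250,-69.4]],.58)
g=[405*np.cos(np.deg2rad(11)),405*np.sin(np.deg2rad(11)),250,11]
plan([142,-380,250,-69.4],[g],.58,pol=True)
plan(g,[[621,126.8,110,10.6]],.58)
E
```

```text
bigjar [[599.97596975  26.14850022  57.        ]]
[[[0, 0, 9.0], [-0.0001, -0.0219, -0.0035], 0.58], [[0, 0, 18.0], [-0.0002, -0.0439, -0.0071], 0.58], [[0, 0, 27.0], [-0.0003, -0.0658, -0.0106], 0.58], [[0, 0, 36.0], [-0.0004, -0.0877, -0.0141], 0.58], [[0, 0, 45.0], [-0.0005, -0.1097, -0.0177], 0.58]]
[[[0, 0, 9.0], [-0.0156, -0.0154, -0.0035], 0.58], [[0, 0, 18.0], [-0.0312, -0.0309, -0.0071], 0.58], [[0, 0, 27.0], [-0.0467, -0.0463, -0.0106], 0.58], [[0, 0, 36.0], [-0.0623, -0.0618, -0.0141], 0.58], [[0, 0, 45.0], [-0.0779, -0.0772, -0.0177], 0.58]]
end [142.0, -380.0, 250.0, -69.4] 10 rows
[[[0, 0, -8.0], [-0.004, -0.0568, -0.0], 0.58], [[0, 0, -16.1], [-0.0158, -0.1125, -0.0], 0.58], [[0, 0, -24.1], [-0.0354, -0.166, -0.0], 0.58], [[0, 0, -32.2], [-0.0622, -0.2162, -0.0], 0.58], [[0, 0, -40.2], [-0.0958, -0.2621, -0.0], 0.58]]
[[[0, 0, -8.0], [-0.004, -0.0568, -0.0], 0.58], [[0, 0, -16.1], [-0.0159, -0.1124, -0.0], 0.58], [[0, 0, -24.1], [-0.0355, -0.1658, -0.0], 0.58], [[0, 0, -32.2], [-0.0624, -0.2159, -0.0], 0.58], [[0, 0, -40.2], [-0.096, -0.2618, -0.0], 0.58]]
end [397.56, 77.28, 250.0, 11.0] 10 rows
[[[0, 0, 0.1], [0.0458, -0.0012, 0.028], 0.58], [[0, 0, 0.2], [0.0915, -0.0024, 0.056], 0.58], [[0, 0, 0.2], [0.1373, -0.0036, 0.084], 0.58], [[0, 0, 0.3], [0.183, -0.0048, 0.112], 0.58], [[0, 0, 0.4], [0.2288, -0.006, 0.14], 0.58]]
end [621.0, 126.8, 110.0, 10.6] 5 rows
```

>>> move_arm:
  plan:
    - [[0,0,9],[0,-0.022,-0.0035],0.58]
    - [[0,0,18],[0,-0.044,-0.007],0.58]
    - [[0,0,27],[0,-0.066,-0.0105],0.58]
    - [[0,0,36],[0,-0.088,-0.014],0.58]
    - [[0,0,45],[-0.0005,-0.1097,-0.0177],0.58]

```text
t: 2.33
eef_pos: [180.8, -481.8, 232.5]
tcp_rot: [3.141, -0.0, -0.431]
ft_force: [-0.4, -0.1, 0.1]
opening: 0.789
grip_force: 0.0
```

>>> move_arm:
  plan:
    - [[0,0,9],[-0.0156,-0.0154,-0.0035],0.58]
    - [[0,0,18],[-0.0312,-0.0309,-0.007],0.58]
    - [[0,0,27],[-0.0467,-0.0463,-0.0106],0.58]
    - [[0,0,36],[-0.0623,-0.0618,-0.0141],0.58]
    - [[0,0,45],[-0.0779,-0.0772,-0.0177],0.58]

```text
t: 2.95
eef_pos: [141.7, -379.3, 250.2]
tcp_rot: [3.142, -0.0, -1.216]
ft_force: [-1.1, 0.4, 0.5]
opening: 0.787
grip_force: 0.0
```

>>> move_arm:
  plan:
    - [[0,0,-8],[-0.004,-0.0568,0],0.58]
    - [[0,0,-16],[-0.0158,-0.1125,0],0.58]
    - [[0,0,-24],[-0.0354,-0.166,0],0.58]
    - [[0,0,-32],[-0.0622,-0.2162,0],0.58]
    - [[0,0,-40.2],[-0.0958,-0.2621,0],0.58]

```text
t: 3.58
eef_pos: [354.7, -196.7, 250.2]
tcp_rot: [3.141, -0.001, -0.505]
ft_force: [0.4, -0.1, 0.1]
opening: 0.791
grip_force: 0.0
```

>>> move_arm:
  plan:
    - [[0,0,-8],[-0.004,-0.0568,0],0.58]
    - [[0,0,-16],[-0.0159,-0.1124,0],0.58]
    - [[0,0,-24],[-0.0355,-0.1658,0],0.58]
    - [[0,0,-32],[-0.0624,-0.2159,0],0.58]
    - [[0,0,-40.2],[-0.096,-0.2618,0],0.58]

```text
t: 4.2
eef_pos: [397.4, 79.2, 250.2]
tcp_rot: [3.141, -0.001, 0.197]
ft_force: [0.7, -0.0, 0.3]
opening: 0.792
grip_force: 0.0
```

>>> move_arm:
  plan:
    - [[0,0,0.1],[0.0458,-0.0012,0.028],0.58]
    - [[0,0,0.2],[0.0915,-0.0024,0.056],0.58]
    - [[0,0,0.2],[0.1373,-0.0036,0.084],0.58]
    - [[0,0,0.3],[0.183,-0.0048,0.112],0.58]
    - [[0,0,0.4],[0.2288,-0.006,0.14],0.58]

```text
t: 4.82
eef_pos: [622.2, 127.3, 108.9]
tcp_rot: [3.141, -0.0, 0.185]
ft_force: [0.4, -0.7, 0.1]
opening: 0.792
grip_force: 0.0
```

```bash
python3 - <<'E'
from h import *
s=eyes.read_camera("side");t=eyes.read_camera("top")
cv2.imwrite("pics/d.png",cv2.resize(cv2.hconcat([s["img"][70:220,220:400],t["img"][70:220,300:480]]),None,fx=2.2,fy=3)[:,:,::-1])
st=readout.state();print(st["eef_pos"],st["tcp_rot"],proj(s,st["eef_pos"]))
E
```

```text
[622.67665677 127.32045631 106.02371112] [-3.1413872   0.00324324  0.18533043] [[310.25401494 137.76843423]]
```

View pics/d.png

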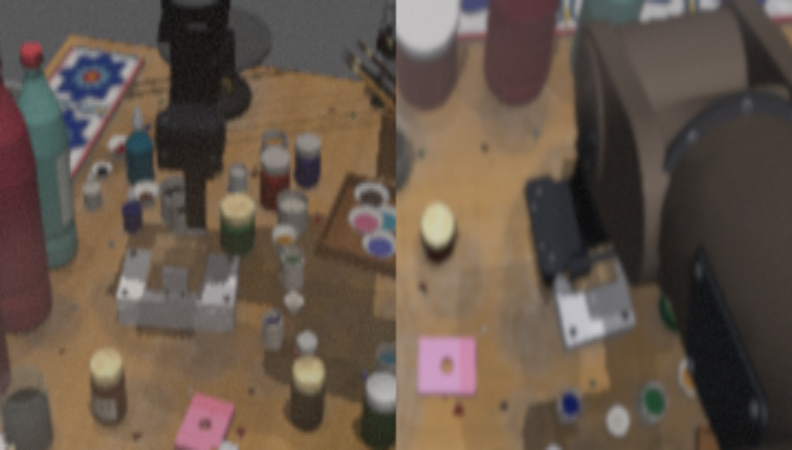

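The side view shows the fingers above the near end of the plate stack, clear of the jars. I'll descend and close across y.

>>> move_arm:
  plan:
    - [[0,0,0],[0,0,0.032],0.58]
    - [[0,0,0],[0,0,0.064],0.58]
    - [[0,0,0],[0,0,0.064],0.2]
    - [[0,0,0],[0,0,0.064],0.2]
    - [[0,0,0],[0,0,0.064],0.2]

```text
t: 5.55
eef_pos: [621.4, 127.0, 47.7]
tcp_rot: [3.141, -0.002, 0.185]
ft_force: [-0.8, -1.0, -0.4]
opening: 0.605
grip_force: 0.0
```

>>> move_arm:
  plan:
    - [[0,0,0],[0,0,0],0.1]
    - [[0,0,0],[0,0,0],0.05]
    - [[0,0,0],[0,0,0],0.0]
    - [[0,0,0],[0,0,0],-0.1]
    - [[0,0,0],[0,0,0],-0.1]

```text
t: 6.18
eef_pos: [620.8, 127.0, 46.2]
tcp_rot: [-3.142, -0.0, 0.185]
ft_force: [-1.9, 0.8, 4.6]
opening: 0.504
grip_force: 30.0
```

```bash
python3 - <<'E'
from h import *
plan([621,126.8,46,10.6],[[621,126.8,90,10.6],[647,131.9,90,100.6]],1)
E
```

```text
[[[0, 0, 0.0], [0.0, 0.0, -0.044], 1], [[0, 0, -9.0], [0.0026, -0.0, -0.044], 1], [[0, 0, -18.0], [0.0053, -0.0, -0.044], 1], [[0, 0, -27.0], [0.0079, -0.0001, -0.044], 1], [[0, 0, -36.0], [0.0106, -0.0001, -0.044], 1]]
[[[0, 0, -9.0], [0.0022, 0.0015, -0.0], 1], [[0, 0, -18.0], [0.0043, 0.0031, -0.0], 1], [[0, 0, -27.0], [0.0065, 0.0046, -0.0], 1], [[0, 0, -36.0], [0.0086, 0.0062, -0.0], 1], [[0, 0, -45.0], [0.0108, 0.0077, -0.0], 1]]
[[[0, 0, -9.0], [0.0004, 0.0026, -0.0], 1]]
end [647.0, 131.9, 90.0, 100.6] 11 rows
```

>>> move_arm:
  plan:
    - [[0,0,0],[0,0,0],0.4]
    - [[0,0,0],[0,0,0],0.4]
    - [[0,0,0],[0,0,-0.044],0.6]
    - [[0,0,-9],[0.0026,0,-0.044],1]
    - [[0,0,-18],[0.0053,0,-0.044],1]

```text
t: 6.8
eef_pos: [626.2, 127.8, 90.5]
tcp_rot: [3.141, -0.001, 0.504]
ft_force: [0.0, 0.2, 0.3]
opening: 0.952
grip_force: 0.0
```

>>> move_arm:
  plan:
    - [[0,0,-9],[0.0025,0.0008,0],1]
    - [[0,0,-18],[0.005,0.0016,0],1]
    - [[0,0,-27],[0.0075,0.0024,0],1]
    - [[0,0,-36],[0.01,0.0032,0],1]
    - [[0,0,-45],[0.0125,0.004,0],1]

```text
t: 7.42
eef_pos: [638.9, 130.3, 89.8]
tcp_rot: [-3.141, 0.0, 1.29]
ft_force: [0.6, 0.1, -0.2]
opening: 1.0
grip_force: 0.0
```

>>> move_arm:
  plan:
    - [[0,0,-9],[0.0022,0.004,0],1]
    - [[0,0,-18],[0.0035,0.0065,0],1]
    - [[0,0,-27],[0.0035,0.0065,0],1]
    - [[0,0,-27],[0.0035,0.0065,0],1]

```text
t: 7.92
eef_pos: [646.1, 131.8, 89.7]
tcp_rot: [-3.141, 0.0, 1.755]
ft_force: [0.5, 0.1, 0.3]
opening: 1.001
grip_force: 0.0
```

>>> move_arm:
  plan:
    - [[0,0,0],[0,0,0.03],1]
    - [[0,0,0],[0,0,0.056],1]
    - [[0,0,0],[0,0,0.056],0.6]
    - [[0,0,0],[0,0,0.056],0.6]
    - [[0,0,0],[0,0,0.056],0.5]

```text
t: 8.55
eef_pos: [646.5, 131.9, 34.8]
tcp_rot: [3.14, 0.0, 1.755]
ft_force: [2.0, 0.0, 0.2]
opening: 0.773
grip_force: 0.7
```

>>> move_arm:
  plan:
    - [[0,0,0],[0,0,0],0.45]
    - [[0,0,0],[0,0,0],0.4]
    - [[0,0,0],[0,0,0],0.35]
    - [[0,0,0],[0,0,0],0.3]
    - [[0,0,0],[0,0,0],0.3]

```text
t: 9.18
eef_pos: [646.9, 132.0, 34.8]
tcp_rot: [3.139, 0.0, 1.756]
ft_force: [3.5, 0.6, 5.7]
opening: 0.696
grip_force: 30.0
```

```bash
python3 - <<'E'
from h import *
plan([646.9,132,34,100.6],[[646.9,132,90,100.6],[507.8,394.2,125,176]],1)
E
```

```text
[[[0, 0, 0.0], [0.0, 0.0, -0.056], 1], [[0, 0, -9.4], [0.0354, -0.0111, -0.0604], 1], [[0, 0, -18.8], [0.0708, -0.0221, -0.0648], 1], [[0, 0, -28.3], [0.1062, -0.0332, -0.0691], 1], [[0, 0, -37.7], [0.1417, -0.0442, -0.0735], 1]]
[[[0, 0, -9.4], [0.0348, 0.0129, -0.0044], 1], [[0, 0, -18.8], [0.0696, 0.0258, -0.0088], 1], [[0, 0, -28.3], [0.1044, 0.0387, -0.0131], 1], [[0, 0, -37.7], [0.1391, 0.0516, -0.0175], 1]]
end [507.8, 394.2, 125.0, 176.0] 9 rows
```

>>> move_arm:
  plan:
    - [[0,0,0],[0,0,0],0.5]
    - [[0,0,0],[0,0,0],0.7]
    - [[0,0,0],[0,0,0],0.7]
    - [[0,0,0],[0,0,-0.03],0.8]
    - [[0,0,0],[0,0,-0.056],0.8]

```text
t: 9.8
eef_pos: [645.9, 131.8, 90.4]
tcp_rot: [-3.141, 0.0, 1.756]
ft_force: [-0.3, 0.8, -0.0]
opening: 0.896
grip_force: 0.0
```

>>> move_arm:
  plan:
    - [[0,0,-9.4],[0.0354,-0.0111,-0.0044],0.2]
    - [[0,0,-18.8],[0.0708,-0.0221,-0.0088],0.2]
    - [[0,0,-28.3],[0.1062,-0.0332,-0.0131],0.2]
    - [[0,0,-37.7],[0.1417,-0.0442,-0.0175],0.2]

```text
t: 10.3
eef_pos: [575.7, 263.9, 107.5]
tcp_rot: [-3.141, -0.0, 2.419]
ft_force: [-0.1, 0.8, 0.1]
opening: 0.606
grip_force: 0.0
```

>>> move_arm:
  plan:
    - [[0,0,-9.4],[0.0348,0.0129,-0.0044],0.2]
    - [[0,0,-18.8],[0.0696,0.0258,-0.0088],0.2]
    - [[0,0,-28.3],[0.1044,0.0387,-0.0131],0.2]
    - [[0,0,-37.7],[0.1391,0.0516,-0.0175],0.2]
    - [[0,0,-37.7],[0.1391,0.0516,-0.0175],0.2]

```text
t: 10.92
eef_pos: [505.7, 395.9, 125.1]
tcp_rot: [3.142, -0.0, 3.076]
ft_force: [0.4, 0.2, -0.9]
opening: 0.599
grip_force: 0.0
```

```bash
python3 - <<'E'
from h import *
s=eyes.read_camera("side");t=eyes.read_camera("top")
cv2.imwrite("pics/e.png",cv2.resize(cv2.hconcat([s["img"][130:280,260:390],s["img"][115:215,240:370].repeat(2,0)[:150]]),None,fx=3,fy=4)[:,:,::-1])
st=readout.state();print(st["eef_pos"],st["tcp_rot"],proj(s,st["eef_pos"]),proj(s,[508,394,84]),proj(s,[646.5,131.9,60]))
E
```

```text
[506.82246523 393.87261563 124.74272914] [-3.14104629e+00 -3.35868572e-04  3.07087000e+00] [[324.38870285 204.20665221]] [[323.88846422 218.70044475]] [[301.76616521 152.06209965]]
```

View pics/e.png

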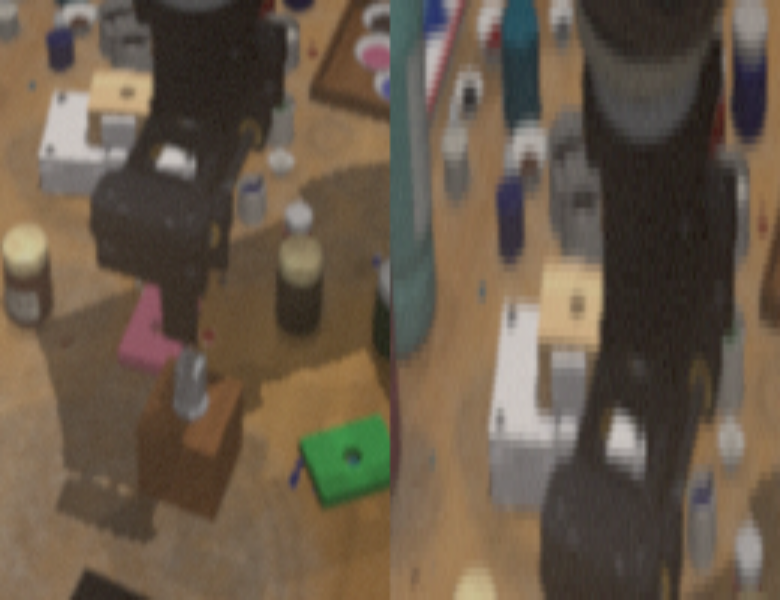

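The pin's grip shows at about (324,218) px in the side view, matching the projection for a top at z = 84. I'll descend and close on it.

>>> move_arm:
  plan:
    - [[0,0,0],[0,0,0.035],0.2]
    - [[0,0,0],[0,0,0.064],0.2]
    - [[0,0,0],[0,0,0.064],-0.2]
    - [[0,0,0],[0,0,0.064],-0.3]
    - [[0,0,0],[0,0,0.064],-0.4]

```text
t: 11.65
eef_pos: [507.7, 394.1, 62.3]
tcp_rot: [3.141, 0.002, 3.071]
ft_force: [-1.5, 0.4, 0.2]
opening: 0.345
grip_force: 0.0
```

>>> move_arm:
  plan:
    - [[0,0,0],[0,0,0],-0.45]
    - [[0,0,0],[0,0,0],-0.5]
    - [[0,0,0],[0,0,0],-0.6]
    - [[0,0,0],[0,0,0],-0.7]
    - [[0,0,0],[0,0,0],-0.7]

```text
t: 12.28
eef_pos: [507.3, 395.4, 61.6]
tcp_rot: [3.139, 0.002, 3.072]
ft_force: [-1.8, 6.6, 2.4]
opening: 0.19
grip_force: 29.9
```

>>> move_arm:
  plan:
    - [[0,0,0],[0,0,0],-0.2]
    - [[0,0,0],[0,0.001,0],0.2]
    - [[0,0,0],[0,0.0015,0],0.2]
    - [[0,0,10],[0,0.0015,0],0.2]
    - [[0,0,20],[0,0.0015,0],0.2]

```text
t: 12.9
eef_pos: [507.1, 395.4, 60.8]
tcp_rot: [-3.141, -0.0, 2.717]
ft_force: [0.5, -0.1, 0.6]
opening: 0.599
grip_force: 0.0
```

>>> move_arm:
  plan:
    - [[0,0,10],[0,0,0],0.0]
    - [[0,0,20],[0,0,0],0.0]
    - [[0,0,30],[0,0,0],0.0]
    - [[0,0,40],[0,0,0],0.0]
    - [[0,0,50],[0,0,0],0.0]

```text
t: 13.52
eef_pos: [507.1, 395.4, 60.9]
tcp_rot: [-3.141, 0.0, 1.844]
ft_force: [1.1, 0.1, 0.5]
opening: 0.497
grip_force: 0.0
```

>>> move_arm:
  plan:
    - [[0,0,10],[0,0,0],0.0]
    - [[0,0,20],[0,0,0],0.0]
    - [[0,0,20],[0,0,0],-0.2]
    - [[0,0,20],[0,0,0],-0.2]
    - [[0,0,20],[0,0,0],-0.3]

```text
t: 14.15
eef_pos: [507.1, 395.5, 60.9]
tcp_rot: [-3.142, 0.0, 1.503]
ft_force: [0.3, 0.0, -0.8]
opening: 0.36
grip_force: 0.0
```

>>> move_arm:
  plan:
    - [[0,0,0],[0,0,0],-0.5]
    - [[0,0,0],[0,0,0],-0.6]
    - [[0,0,0],[0,0,0],-0.7]
    - [[0,0,0],[0,0,0],-0.7]

```text
t: 14.65
eef_pos: [508.4, 396.0, 61.5]
tcp_rot: [3.139, -0.002, 1.501]
ft_force: [5.5, 1.5, 1.4]
opening: 0.19
grip_force: 29.8
```

>>> move_arm:
  plan:
    - [[0,0,0],[0,0.0013,0],-0.9]
    - [[0,0,0],[0,0.0013,-0.01],-0.9]
    - [[0,0,0],[0,0.0013,-0.03],-0.9]
    - [[0,0,0],[0,0.0013,-0.06],-0.9]
    - [[0,0,0],[0,0.0013,-0.09],-0.9]

```text
t: 15.28
eef_pos: [507.7, 395.1, 151.7]
tcp_rot: [-3.14, 0.001, 1.501]
ft_force: [0.1, -0.6, 0.5]
opening: 0.188
grip_force: 29.9
```

```bash
python3 - <<'E'
from h import *
st=readout.state();print(st["eef_pos"],st["tcp_rot"],st["ft_force"],st["moment"])
s=eyes.read_camera("side")
cv2.imwrite("pics/f.png",cv2.resize(s["img"][120:270,260:390],None,fx=4,fy=4,interpolation=2)[:,:,::-1])
c=[*st["eef_pos"],86]
a=np.deg2rad(10.6)
print(proj(s,st["eef_pos"]-[0,0,56]))
plan(c,[[646.6,132.0,150,100.6]],-.9,dl=50)
E
```

```text
[507.74657345 395.14222303 151.72071885] [-3.13999174e+00  1.16943870e-03  1.50141050e+00] [ 0.05736749 -0.62995141  0.4917246 ] [-0.05144161 -0.09773244 -0.0636078 ]
[[323.83331103 214.97962729]]
[[[0, 0, -2.4], [-0.0421, 0.0261, 0.0003], -0.9], [[0, 0, -4.9], [-0.0843, 0.0523, 0.0006], -0.9], [[0, 0, -7.3], [-0.1264, 0.0784, 0.0009], -0.9], [[0, 0, -9.7], [-0.1685, 0.1046, 0.0011], -0.9], [[0, 0, -12.2], [-0.2107, 0.1307, 0.0014], -0.9]]
[[[0, 0, -2.4], [-0.0467, 0.0167, 0.0003], -0.9]]
end [646.6, 132.0, 150.0, 100.6] 6 rows
```

View pics/f.png

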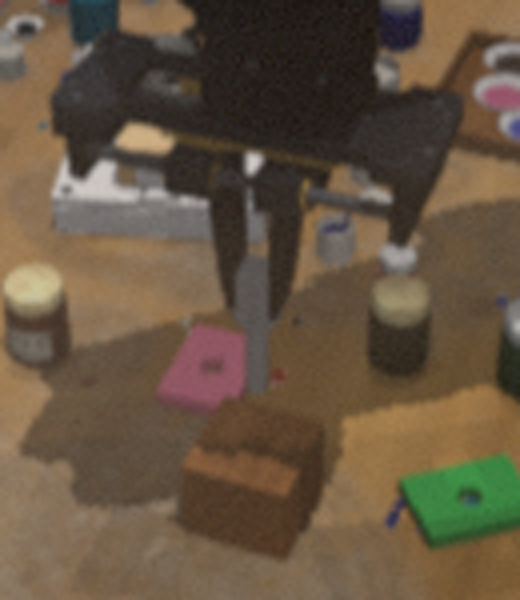

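The picture shows the pin upright between the fingers and its tip clear of the stand at about (324,217) px. Next I'll carry it over the stack.

>>> move_arm:
  plan:
    - [[0,0,-2.4],[-0.0421,0.0261,0],-0.9]
    - [[0,0,-4.9],[-0.0843,0.0523,0],-0.9]
    - [[0,0,-7.3],[-0.1264,0.0784,0],-0.9]
    - [[0,0,-9.7],[-0.1685,0.1046,0],-0.9]
    - [[0,0,-12.2],[-0.2107,0.1307,0],-0.9]

```text
t: 15.95
eef_pos: [624.1, 174.7, 150.7]
tcp_rot: [-3.14, 0.0, 1.716]
ft_force: [0.0, 0.4, 0.8]
opening: 0.191
grip_force: 29.9
```

>>> move_arm:
  plan:
    - [[0,0,-1.2],[-0.0235,0.0085,0.0],-0.9]
    - [[0,0,-2.4],[-0.0465,0.0167,0.005],-0.9]
    - [[0,0,-2.4],[-0.0465,0.0167,0.01],-0.9]
    - [[0,0,-2.4],[-0.0465,0.0167,0.01],-0.9]
    - [[0,0,-2.4],[-0.0465,0.0167,0.01],-0.9]

```text
t: 16.58
eef_pos: [646.8, 133.5, 141.1]
tcp_rot: [-3.141, -0.0, 1.757]
ft_force: [-0.5, -0.3, -0.6]
opening: 0.189
grip_force: 29.9
```

```bash
python3 - <<'E'
from h import *
st=readout.state();print(st["eef_pos"],st["tcp_rot"],st["ft_force"],st["moment"])
print(tool_move([646.8,132.2,126],[np.pi,0,np.deg2rad(100.6)]))
E
```

```text
[646.83178069 133.4908938  141.09813367] [-3.14126836e+00 -3.95517684e-05  1.75685213e+00] [-0.49608537 -0.26702864 -0.56738124] [-0.00076552 -0.10054812 -0.01046813]
(array([-0.0013, -0.0003,  0.0151]), array([-0.02, -0.  ,  0.06]))
```

>>> move_arm:
  plan:
    - [[0,0,0],[-0.0013,0,0.01],-0.9]
    - [[0,0,0],[-0.0013,0,0.017],-0.9]
    - [[0,0,0],[-0.0013,0,0.019],-0.9]
    - [[0,0,0],[-0.0013,0,0.021],-0.9]
    - [[0,0,0],[-0.0013,0,0.022],-0.9]

```text
t: 17.2
eef_pos: [647.6, 131.3, 119.0]
tcp_rot: [3.142, 0.0, 1.756]
ft_force: [-0.2, 0.3, -0.2]
opening: 0.186
grip_force: 29.9
```

>>> move_arm:
  plan:
    - [[0,0,0],[0,0,0.001],-0.9]
    - [[0,0,0],[0,0,0.002],-0.9]
    - [[0,0,0],[0,0,0.002],-0.9]

```text
t: 17.58
eef_pos: [647.5, 131.3, 117.0]
tcp_rot: [-3.142, 0.0, 1.756]
ft_force: [0.6, 0.0, 0.1]
opening: 0.191
grip_force: 29.9
```

>>> move_arm:
  plan:
    - [[0,0,0],[0.0005,-0.0003,0],-0.9]
    - [[0,0,0],[0.001,-0.0005,0],-0.9]
    - [[0,0,0],[0.001,-0.0005,0.001],-0.9]
    - [[0,0,0],[0.001,-0.0005,0.002],-0.9]
    - [[0,0,0],[0.001,-0.0005,0.002],-0.9]

```text
t: 18.2
eef_pos: [646.8, 132.1, 114.9]
tcp_rot: [-3.141, 0.0, 1.756]
ft_force: [-0.4, 0.3, -1.3]
opening: 0.187
grip_force: 29.9
```

>>> move_arm:
  plan:
    - [[0,0,0],[0,0,0.001],-0.9]
    - [[0,0,0],[0,0,0.002],-0.9]
    - [[0,0,0],[0,0,0.003],-0.9]
    - [[0,0,0],[0,0,0.004],-0.9]
    - [[0,0,0],[0,0,0.004],-0.9]

```text
t: 18.82
eef_pos: [646.8, 132.2, 110.9]
tcp_rot: [-3.141, 0.0, 1.756]
ft_force: [0.4, -0.5, -0.4]
opening: 0.188
grip_force: 29.9
```

Zero force, so it is inside the top plate. Next the mid plate (top face at TCP about 109.5) and the low plate (about 99.5).

>>> move_arm:
  plan:
    - [[0,0,0],[0,0,0.001],-0.9]
    - [[0,0,0],[0,0,0.002],-0.9]
    - [[0,0,0],[0,0,0.003],-0.9]
    - [[0,0,0],[0,0,0.004],-0.9]
    - [[0,0,0],[0,0,0.004],-0.9]

```text
t: 19.45
eef_pos: [646.8, 132.1, 106.9]
tcp_rot: [-3.141, 0.0, 1.756]
ft_force: [0.8, 0.0, -1.4]
opening: 0.185
grip_force: 29.9
```

>>> move_arm:
  plan:
    - [[0,0,0],[0,0,0.001],-0.9]
    - [[0,0,0],[0,0,0.002],-0.9]
    - [[0,0,0],[0,0,0.003],-0.9]

```text
t: 19.82
eef_pos: [646.8, 132.2, 103.9]
tcp_rot: [-3.142, 0.0, 1.756]
ft_force: [-0.4, -0.3, -0.4]
opening: 0.186
grip_force: 29.9
```

>>> move_arm:
  plan:
    - [[0,0,0],[0,0,0.001],-0.9]
    - [[0,0,0],[0,0,0.002],-0.9]
    - [[0,0,0],[0,0,0.003],-0.9]
    - [[0,0,0],[0,0,0.004],-0.9]
    - [[0,0,0],[0,0,0.004],-0.9]

```text
t: 20.45
eef_pos: [646.8, 132.2, 99.9]
tcp_rot: [-3.141, 0.0, 1.756]
ft_force: [0.3, -0.8, 0.3]
opening: 0.189
grip_force: 29.9
```

>>> move_arm:
  plan:
    - [[0,0,0],[0,0,0.001],-0.9]
    - [[0,0,0],[0,0,0.002],-0.9]
    - [[0,0,0],[0,0,0.003],-0.9]

```text
t: 20.82
eef_pos: [646.9, 132.2, 96.9]
tcp_rot: [-3.142, 0.0, 1.756]
ft_force: [0.1, 0.7, -0.5]
opening: 0.188
grip_force: 29.9
```

>>> move_arm:
  plan:
    - [[0,0,0],[0,0,0.002],-0.9]
    - [[0,0,0],[0,0,0.004],-0.9]
    - [[0,0,0],[0,0,0.005],-0.9]
    - [[0,0,0],[0,0,0.006],-0.9]
    - [[0,0,0],[0,0,0.007],-0.9]

```text
t: 21.45
eef_pos: [646.9, 132.2, 90.0]
tcp_rot: [3.141, 0.0, 1.756]
ft_force: [0.5, -0.4, 0.1]
opening: 0.185
grip_force: 29.9
```

>>> move_arm:
  plan:
    - [[0,0,0],[0,0,0.001],-0.9]
    - [[0,0,0],[0,0,0.002],-0.9]
    - [[0,0,0],[0,0,0.003],-0.9]
    - [[0,0,0],[0,0,0.004],-0.9]
    - [[0,0,0],[0,0,0.004],-0.9]

```text
t: 22.08
eef_pos: [646.8, 132.2, 85.9]
tcp_rot: [-3.141, 0.0, 1.756]
ft_force: [1.3, -0.6, -0.4]
opening: 0.188
grip_force: 29.9
```

>>> move_arm:
  plan:
    - [[0,0,0],[0,0,0.001],-0.9]
    - [[0,0,0],[0,0,0.002],-0.9]
    - [[0,0,0],[0,0,0.003],-0.9]
    - [[0,0,0],[0,0,0.003],-0.9]

```text
t: 22.58
eef_pos: [646.9, 132.2, 82.9]
tcp_rot: [-3.141, 0.0, 1.756]
ft_force: [0.2, 0.9, -0.5]
opening: 0.187
grip_force: 29.9
```

>>> move_arm:
  plan:
    - [[0,0,0],[0,0,0.0005],-0.9]
    - [[0,0,0],[0,0,0.001],-0.9]
    - [[0,0,0],[0,0,0.001],-0.9]

```text
t: 22.95
eef_pos: [646.9, 132.2, 82.0]
tcp_rot: [-3.142, 0.0, 1.756]
ft_force: [0.4, -0.1, -0.8]
opening: 0.186
grip_force: 29.9
```

>>> move_arm:
  plan:
    - [[0,0,0],[0,0,0.0005],-0.9]
    - [[0,0,0],[0,0,0.001],-0.9]
    - [[0,0,0],[0,0,0.001],-0.9]

```text
t: 23.32
eef_pos: [646.8, 132.1, 80.9]
tcp_rot: [-3.142, 0.0, 1.756]
ft_force: [1.5, -0.0, -0.9]
opening: 0.188
grip_force: 29.9
```

>>> move_arm:
  plan:
    - [[0,0,0],[0,0,0.0005],-0.9]
    - [[0,0,0],[0,0,0.001],-0.9]
    - [[0,0,0],[0,0,0.001],-0.9]

```text
t: 23.7
eef_pos: [647.1, 132.2, 80.5]
tcp_rot: [3.141, 0.0, 1.756]
ft_force: [-0.4, 1.1, 4.5]
opening: 0.189
grip_force: 29.9
```

Contact with the nut at 4.5 N, beside its hole. I'll slide along the slot with this light press, +x first.

>>> move_arm:
  plan:
    - [[0,0,0],[0,0.0005,0],-0.9]
    - [[0,0,0],[0,0.001,0],-0.9]
    - [[0,0,0],[0,0.0015,0],-0.9]
    - [[0,0,0],[0,0.002,0],-0.9]
    - [[0,0,0],[0,0.0025,0],-0.9]

```text
t: 24.32
eef_pos: [648.2, 132.5, 80.3]
tcp_rot: [-3.139, 0.0, 1.756]
ft_force: [-7.0, -1.7, 10.1]
opening: 0.188
grip_force: 30.0
```

>>> move_arm:
  plan:
    - [[0,0,0],[0,0.0005,0],-0.9]
    - [[0,0,0],[0,0.001,0],-0.9]
    - [[0,0,0],[0,0.0015,0],-0.9]
    - [[0,0,0],[0,0.002,0],-0.9]
    - [[0,0,0],[0,0.0025,0],-0.9]

```text
t: 24.95
eef_pos: [650.6, 132.9, 80.4]
tcp_rot: [-3.139, 0.0, 1.756]
ft_force: [-7.0, -1.4, 9.6]
opening: 0.184
grip_force: 30.0
```

>>> move_arm:
  plan:
    - [[0,0,0],[0,0.0005,0],-0.9]
    - [[0,0,0],[0,0.001,0],-0.9]
    - [[0,0,0],[0,0.0015,0],-0.9]
    - [[0,0,0],[0,0.002,0],-0.9]
    - [[0,0,0],[0,0.0025,0],-0.9]

```text
t: 25.58
eef_pos: [653.0, 133.4, 80.4]
tcp_rot: [-3.139, -0.0, 1.756]
ft_force: [-7.0, -1.5, 11.1]
opening: 0.188
grip_force: 30.0
```

>>> move_arm:
  plan:
    - [[0,0,0],[0,0.0005,0],-0.9]
    - [[0,0,0],[0,0.001,0],-0.9]
    - [[0,0,0],[0,0.0015,0],-0.9]
    - [[0,0,0],[0,0.002,0],-0.9]
    - [[0,0,0],[0,0.0025,0],-0.9]

```text
t: 26.2
eef_pos: [655.5, 133.9, 80.4]
tcp_rot: [-3.139, -0.0, 1.756]
ft_force: [-6.9, -1.5, 9.4]
opening: 0.188
grip_force: 30.0
```

>>> move_arm:
  plan:
    - [[0,0,0],[0,0.0005,0],-0.9]
    - [[0,0,0],[0,0.001,0],-0.9]
    - [[0,0,0],[0,0.0015,0],-0.9]
    - [[0,0,0],[0,0.002,0],-0.9]
    - [[0,0,0],[0,0.0025,0],-0.9]

```text
t: 26.82
eef_pos: [658.0, 134.3, 80.4]
tcp_rot: [-3.139, 0.0, 1.756]
ft_force: [-5.7, -1.5, 8.8]
opening: 0.19
grip_force: 30.0
```

>>> move_arm:
  plan:
    - [[0,0,0],[0,0.0005,0],-0.9]
    - [[0,0,0],[0,0.001,0],-0.9]
    - [[0,0,0],[0,0.0015,0],-0.9]
    - [[0,0,0],[0,0.002,0],-0.9]
    - [[0,0,0],[0,0.0025,0],-0.9]

```text
t: 27.45
eef_pos: [660.4, 134.8, 80.3]
tcp_rot: [-3.139, 0.0, 1.756]
ft_force: [-6.9, -1.1, 9.8]
opening: 0.187
grip_force: 30.0
```

>>> move_arm:
  plan:
    - [[0,0,0],[0,0.0005,0],-0.9]
    - [[0,0,0],[0,0.001,0],-0.9]
    - [[0,0,0],[0,0.0015,0],-0.9]
    - [[0,0,0],[0,0.002,0],-0.9]
    - [[0,0,0],[0,0.0025,0],-0.9]

```text
t: 28.08
eef_pos: [662.9, 135.3, 80.4]
tcp_rot: [-3.139, 0.0, 1.756]
ft_force: [-6.3, -1.2, 8.8]
opening: 0.188
grip_force: 30.0
```

>>> move_arm:
  plan:
    - [[0,0,0],[0,0.0005,0],-0.9]
    - [[0,0,0],[0,0.001,0],-0.9]
    - [[0,0,0],[0,0.0015,0],-0.9]
    - [[0,0,0],[0,0.002,0],-0.9]
    - [[0,0,0],[0,0.0025,0],-0.9]

```text
t: 28.7
eef_pos: [665.4, 135.7, 80.3]
tcp_rot: [-3.139, -0.0, 1.756]
ft_force: [-6.5, -1.2, 8.7]
opening: 0.19
grip_force: 30.0
```

>>> move_arm:
  plan:
    - [[0,0,0],[0,0,-0.002],-0.9]
    - [[0,0,0],[0,-0.004,-0.002],-0.9]
    - [[0,0,0],[0,-0.009,-0.002],-0.9]
    - [[0,0,0],[0,-0.014,-0.002],-0.9]
    - [[0,0,0],[0,-0.0185,-0.002],-0.9]

```text
t: 29.32
eef_pos: [647.9, 132.3, 81.9]
tcp_rot: [-3.141, 0.0, 1.756]
ft_force: [1.0, -0.0, -1.4]
opening: 0.191
grip_force: 30.0
```

>>> move_arm:
  plan:
    - [[0,0,0],[0,0,0.001],-0.9]
    - [[0,0,0],[0,-0.0002,0.002],-0.9]
    - [[0,0,0],[0,-0.0005,0.002],-0.9]
    - [[0,0,0],[0,-0.001,0.002],-0.9]
    - [[0,0,0],[0,-0.0015,0.002],-0.9]

```text
t: 29.95
eef_pos: [647.6, 132.3, 80.4]
tcp_rot: [3.14, 0.0, 1.756]
ft_force: [2.6, 1.2, 4.5]
opening: 0.184
grip_force: 30.0
```

>>> move_arm:
  plan:
    - [[0,0,0],[0,-0.0005,0],-0.9]
    - [[0,0,0],[0,-0.001,0],-0.9]
    - [[0,0,0],[0,-0.0015,0],-0.9]
    - [[0,0,0],[0,-0.002,0],-0.9]
    - [[0,0,0],[0,-0.0025,0],-0.9]

```text
t: 30.58
eef_pos: [645.1, 131.8, 80.4]
tcp_rot: [3.14, 0.0, 1.756]
ft_force: [3.8, 1.6, 5.8]
opening: 0.186
grip_force: 30.0
```

>>> move_arm:
  plan:
    - [[0,0,0],[0,-0.0005,0],-0.9]
    - [[0,0,0],[0,-0.001,0],-0.9]
    - [[0,0,0],[0,-0.0015,0],-0.9]
    - [[0,0,0],[0,-0.002,0],-0.9]
    - [[0,0,0],[0,-0.0025,0],-0.9]

```text
t: 31.2
eef_pos: [641.0, 131.1, 79.3]
tcp_rot: [-3.139, -0.0, 1.756]
ft_force: [0.9, -0.5, 0.4]
opening: 0.189
grip_force: 30.0
```

It dropped here: z fell to 79.3 and the force went to zero. I'll descend gently.

>>> move_arm:
  plan:
    - [[0,0,0],[0,0,0.0005],-0.9]
    - [[0,0,0],[0,0,0.001],-0.9]
    - [[0,0,0],[0,0,0.001],-0.9]

```text
t: 31.58
eef_pos: [641.6, 131.2, 78.6]
tcp_rot: [-3.14, 0.0, 1.756]
ft_force: [-0.4, -0.5, -0.5]
opening: 0.187
grip_force: 30.0
```

>>> move_arm:
  plan:
    - [[0,0,0],[0,0,0.0005],-0.9]
    - [[0,0,0],[0,0,0.001],-0.9]
    - [[0,0,0],[0,0,0.0015],-0.9]
    - [[0,0,0],[0,0,0.0015],-0.9]

```text
t: 32.08
eef_pos: [641.8, 131.2, 77.4]
tcp_rot: [-3.141, 0.0, 1.756]
ft_force: [-1.7, 0.3, -0.3]
opening: 0.188
grip_force: 30.0
```

>>> move_arm:
  plan:
    - [[0,0,0],[0,0,0.0005],-0.9]
    - [[0,0,0],[0,0,0.001],-0.9]
    - [[0,0,0],[0,0,0.001],-0.9]

```text
t: 32.45
eef_pos: [641.8, 131.2, 76.4]
tcp_rot: [-3.141, 0.0, 1.756]
ft_force: [-3.2, -1.1, 1.0]
opening: 0.19
grip_force: 30.0
```

>>> move_arm:
  plan:
    - [[0,0,0],[0,-0.0004,0.0005],-0.9]
    - [[0,0,0],[0,-0.0004,0.001],-0.9]
    - [[0,0,0],[0,-0.0004,0.0015],-0.9]
    - [[0,0,0],[0,-0.0004,0.002],-0.9]
    - [[0,0,0],[0,-0.0004,0.002],-0.9]

```text
t: 33.08
eef_pos: [641.6, 131.2, 74.4]
tcp_rot: [3.142, 0.0, 1.756]
ft_force: [-1.4, -0.3, 0.3]
opening: 0.191
grip_force: 30.0
```

>>> move_arm:
  plan:
    - [[0,0,0],[0,0,0.0005],-0.9]
    - [[0,0,0],[0,0,0.001],-0.9]
    - [[0,0,0],[0,0,0.0015],-0.9]
    - [[0,0,0],[0,0,0.002],-0.9]
    - [[0,0,0],[0,0,0.002],-0.9]

```text
t: 33.7
eef_pos: [641.6, 131.2, 72.4]
tcp_rot: [-3.142, 0.0, 1.756]
ft_force: [-1.1, -0.3, -1.0]
opening: 0.19
grip_force: 30.0
```

>>> move_arm:
  plan:
    - [[0,0,0],[0,0,0.0005],-0.9]
    - [[0,0,0],[0,0,0.001],-0.9]
    - [[0,0,0],[0,0,0.0015],-0.9]
    - [[0,0,0],[0,0,0.002],-0.9]
    - [[0,0,0],[0,0,0.002],-0.9]

```text
t: 34.33
eef_pos: [641.6, 131.2, 70.4]
tcp_rot: [-3.142, 0.0, 1.756]
ft_force: [-1.4, 0.6, -0.1]
opening: 0.186
grip_force: 30.0
```

>>> move_arm:
  plan:
    - [[0,0,0],[0,0,0.0005],-0.9]
    - [[0,0,0],[0,0,0.001],-0.9]
    - [[0,0,0],[0,0,0.0015],-0.9]
    - [[0,0,0],[0,0,0.0015],-0.9]

```text
t: 34.83
eef_pos: [641.6, 131.2, 69.0]
tcp_rot: [3.142, 0.0, 1.756]
ft_force: [-2.2, -0.7, 0.8]
opening: 0.187
grip_force: 30.0
```

>>> move_arm:
  plan:
    - [[0,0,0],[0,0,0.0004],-0.9]
    - [[0,0,0],[0,0,0.0008],-0.9]
    - [[0,0,0],[0,0,0.0008],-0.9]

```text
t: 35.2
eef_pos: [641.6, 131.2, 69.0]
tcp_rot: [3.141, 0.0, 1.756]
ft_force: [-5.4, -0.1, 8.8]
opening: 0.191
grip_force: 30.0
```

The collar is seated (TCP 69.0, 8.8 N). I'll relax the press, open and withdraw.

>>> move_arm:
  plan:
    - [[0,0,0],[0,-0.0003,-0.0008],-0.9]
    - [[0,0,0],[0,-0.0003,-0.0008],-0.5]
    - [[0,0,0],[0,-0.0003,-0.0008],-0.2]
    - [[0,0,0],[0,-0.0003,-0.0008],0.1]
    - [[0,0,0],[0,-0.0003,-0.0008],0.1]

```text
t: 35.83
eef_pos: [641.3, 131.1, 69.0]
tcp_rot: [3.142, 0.0, 1.756]
ft_force: [-0.4, 0.3, -0.1]
opening: 0.505
grip_force: 0.0
```

>>> move_arm:
  plan:
    - [[0,0,0],[0,0,-0.02],0.1]
    - [[0,0,0],[0,0,-0.06],0.1]
    - [[0,0,0],[-0.03,0,-0.1],0.1]
    - [[0,0,0],[-0.08,0,-0.13],0.1]
    - [[0,0,0],[-0.13,0,-0.13],0.1]

```text
t: 36.45
eef_pos: [666.3, 2.2, 202.0]
tcp_rot: [3.137, 0.001, 1.757]
ft_force: [0.2, 1.0, -0.8]
opening: 0.552
grip_force: 0.0
```

```bash
python3 - <<'E'
from h import *
s=eyes.read_camera("side")
cv2.imwrite("pics/g.png",cv2.resize(s["img"][120:220,240:390],None,fx=5,fy=5,interpolation=2)[:,:,::-1])
print([proj(s,[641.6,131.2,z]).round(0) for z in(92,64)],readout.state()["eef_pos"])
E
```

```text
[array([[303., 142.]]), array([[304., 151.]])] [666.68330111  -3.42150409 200.37120745]
```

View pics/g.png

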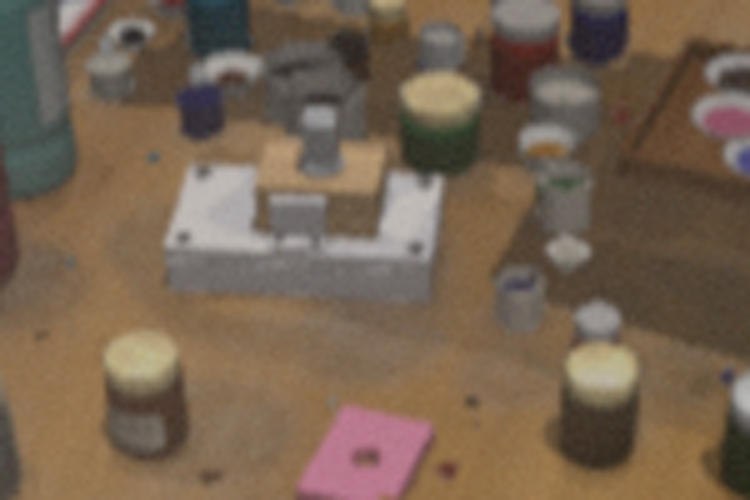

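The pin stands upright with its collar down on the top plate at about (304,152) px. The plates lie flat, the jars are undisturbed and the gripper is clear.

```bash
python3 -c "
from cell import env
print(env.job_done())"
```

```text
the job is handed in; nothing more can be done
None
```

The pin is through all three plates and fully home in the hidden nut, its collar down on the top plate and the gripper clear. The highest force I read while feeling for the nut was about 13 N, the last picture shows the jars near the work where they stood, and I handed the job in after about 37 s; no verdict came back.

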